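# Clamp the graphite plate with the swing strap and cam lever

## Robot

A 7-joint arm with a two-finger parallel gripper is mounted at the origin on the work surface; the furniture and walls round the work are solid. World frame = base frame: x ahead of the robot, y to its left, z up, the work surface at z = 0. Lengths are in m, angles in rad, forces in N, time in s.
With the tool pointing down it reaches from about 0.425 to 0.925 m from the base axis. Payload 6.8 kg.
Tool frame: the origin (TCP) lies at the very end of the fingers, on their centre line; the grasp point (between the pads) lies 19 mm behind it (r.grip_depth is the distance from the TCP to the grasp point, in m); z points along the fingers, y is the direction in which the jaws open and shut (so a half turn about z gives the same grasp; the last joint's range is limited). The gripper opens to 85 mm and grips with 20 to 120 N. Pads are 22 mm wide; open, the fingers measure 114 mm over their backs; the gripper's body (76 mm by 85 mm) begins 54 mm behind the grasp point. The pads swing forward as they close: fully open they stand 13 mm farther back than shut.
Start: joints at [1.121, 0.477, 0.022, 1.555, -0.011, 1.109, -0.083], TCP at [0.226, -0.636, 0.231] pointing down, gripper open.
Joint ranges: [-2.96, 2.96], [-0.34, 2.1], [-1.41, 1.46], [0.24, 2.44], [-1.37, 4.51], [0.17, 1.92], [-2.96, 2.96]. Speed limits (rad/s): [2.39, 2.39, 3.14, 3.14, 3.14, 3.14, 3.14].

## Interface

Orientations are given as a rotation vector (axis times angle).
In Python, from bench import status, eyes, workorder, spotter, r gives the robot as it stands.
- The arm moves only by the tool drive_tool, never from a script. Its argument "commands" is a list of rows, each an object of numbers: "rx", "ry", "rz": the turn, a rotation vector about the world's x, y, z normalised to -1 to 1, where 1 is 8 degrees; "tx", "ty", "tz": the shift along the world's x, y, z normalised to -1 to 1, where 1 is 20 mm; "grip": the closure, from -1 (fully open) to 1 (shut). A call has 1 to 10 rows; each row shifts and turns the commanded pose from where the row before left it; what a row does not reach is not made up. A row lasts 1/8 s, in which the tool goes at most 62.5 mm and 10.7 degrees, less where a joint would pass 70% of its speed; a pose out of reach is approached as far as the arm can. A call with a number of a shift or a turn outside -1 to 1 is refused whole. A call with a gripper value outside its range is refused whole. The fingers move at their own pace and stop on an object; "grip_force" is the grip in N (left out, the last holds). Time passes only in rows, so rows that do not move let the fingers close. It gives the time, the measured TCP pose, the force and the opening at its end, in the units of the state.
- status.get_obs(): the state, without advancing time (a new reading comes with each control period).
- eyes.grab_frame(name): name is "scene" or "top" or "wrist"; returns a dict with "frame" (480x640x3 uint8, blue, green, red), "range_z" (480x640 float32, m along the optical axis (not along the pixel's ray), 0 where there is no reading), "fx", "fy", "cx", "cy" (pixels), "T" (4x4, takes a point from camera to world coordinates); the wrist camera has in their place "T_tool_cam" (4x4, takes a point from camera to tool coordinates, whose origin is the TCP and whose axes are the flange's). Camera axes: x right, y down, z forward; pixel columns grow to the right and rows downward; lengths in m; the calibration is good to about 2 mm. A picture is of the moment at which its call begins: read the wrist's pose just before it.
- workorder.hand_in(): hands the job in, once; it reports no verdict.
Trained networks look in the newest picture that a camera, given by its name, has taken for a name from the list of things; names that differ only in an ending like _2 or _b are one class to them, and where a whole thing is asked for, a point or a joint stands for the part that bears it (a point fixed in the world has none). Each returns a list of dicts, best first, with "confidence" (0 to 1); they miss things now and then, are a little off and sometimes report something else, mostly with a low value. They report only what shows in the picture. A call takes as long as a camera call.
- spotter.boxes_of(camera, target): "position" ([column, row] as shares, 0 to 1, of the picture: columns of its width, rows of its height, amid what is visible of it).
- spotter.masks_of(camera, target): "mask" (480x640 bool, what is visible of it) and "position" ([column, row] as shares, 0 to 1, of the picture: columns of its width, rows of its height, amid what is visible of it).
The state is a dict: "clock": time; "joints": joint angles; "qvel": joint speeds; "tau": joint torques, N m; "tcp_pos": TCP position; "orientation": TCP orientation; "contact_force": force on the tool from outside, world axes, zero at the start; "moment": the same for the moment, N m; "grip_width": finger opening in m.
Only numpy, scipy, OpenCV 4.12 (cv2) and the standard library are available. Lean on these libraries where they do the work, as an engineer would, in place of code of your own. Each camera call takes 0.05 s, during which the arm holds its last target.

## Task

Clamp the graphite plate that lies in the bench fixture: push the swung-away steel strap round over the plate until it rests against its stop, and only then press the black cam lever on it fully down so that it locks. Pushing with the fingers is all it takes: do not lift the plate out of its nest, and leave the jar, crucible and marker pen where they stand.

Things in the scene. Friction and masses are not known exactly. Their poses are not given: they have to be found in the camera images.
- fixture: Aluminium base bolted to the bench, 12 mm thick; low fences (19 mm high) round the plate's nest. Origin on the bench under the nest's middle; base spans x -65 to +105, y -80 to +80 mm. Strap's pivot post at x +75, y 0 mm; the shut strap points from it along -x over the nest. Stop dowel (8 mm thick, 48 mm high) at x +50, y +18.5 mm
- strap_pivot (a point): Vertical pivot axis of the strap, at the height of the strap's top face (46 mm above the bench)
- strap (a joint): Strap angle: 0 = over the plate, against its stop; grows counter-clockwise from above as swung away, at most 1.8 rad (1.57 = along the fixture's -y). Stays where left; friction 0.12 N m (about 1 N at the pin). Strap 28 mm wide, 34 to 46 mm above the bench, 132 mm from pivot to its rounded outer end
- swing_pin (a point): Middle of the top of the upright black-capped pin on the strap's outer end, 115 mm from the pivot; the pin is 16 mm thick, stands from 46 to 106 mm above the bench and is there to push the strap round with
- lever (a joint): Cam lever angle: 0 = raised, 0.60 rad (34 degrees) above level; grows as pressed down; 0.57 = fully down on its end stop, locked, nearly level (0.03 rad) over the strap. Stays where left; friction 0.15 N m. The last half of the travel presses a sprung rubber foot under its axis on the plate, up to 7 N. About 5 N of push 50 mm from the axis brings it down
- lever_axis (a point): Middle of the lever's level hinge axis, across the strap, 75 mm from the strap's pivot, 59 mm above the bench
- lever_end (a point): Free end of the lever's black grip, 90 mm from its axis, in the middle of the grip's thickness. From the axis the lever runs back towards the strap's pivot; bar 12 mm wide, grip (the last 52 mm) 18 mm wide and 11 mm thick
- plate: Loose black graphite plate, 70 x 120 x 12 mm, lying in the nest with its length along the fixture's y, top 24 mm above the bench, with 2.5 mm of play. Origin: middle of its underside
- jar: Bystander: small closed glass jar, 42 mm wide, 59 mm high, loose. Origin: middle of its underside
- cup: Bystander: small crucible (beige cup), 58 mm wide, 48 mm high, loose. Origin: middle of its underside
- pen: Bystander: marker pen, 131 mm long, 13 mm thick, loose, lying on the bench. Origin: middle of its underside; its length lies along its y axis

How it is judged:
By the outcome, as a careful person would: the job done as asked, in the order asked, and still so for the second after the job is handed in, with the robot touching nothing.
It also fails if it takes over 45 s, if anything falls off the work surface, if the arm or the gripper's body presses on something with over 40 N, if the wrist force passes 120 N, or if a joint passes its speed limit or range.

## Working session

There is one attempt and no reset: what is moved stays moved. The work goes in short steps, Python scripts to look and compute and a tool call to move; the robot and the scene stay as the last step left them, time stands still between calls to the robot, and variables do not carry over. Pictures are saved under pics/ and viewed, and the job is handed in when it is done.

Besides the shell and the picture viewer there is one more tool, called after ">>>" by a JSON object that holds its "method" and its "body". drive_tool: Moves the arm, as the interface text tells. Scaled input: -1 to 1 covers 20 mm each way for a shift and 8 degrees each way for a turn. Its arguments: {"type":"object","properties":{"commands":{"type":"array","items":{"type":"object","properties":{"rx":{"type":"number"},"ry":{"type":"number"},"rz":{"type":"number"},"tx":{"type":"number"},"ty":{"type":"number"},"tz":{"type":"number"},"grip":{"type":"number"}}}},"grip_force":{"type":"number"}},"required":["commands"]}

```bash
mkdir -p pics; cat > h.py <<'E'
import numpy as np, cv2
from bench import status, eyes, workorder, spotter, r
def px2w(f,u,v,z=None):
    T=f["T"]; d=np.array([(u-f["cx"])/f["fx"],(v-f["cy"])/f["fy"],1.])
    if z is None:
        zz=f["range_z"][int(round(v)),int(round(u))]; return T[:3,:3]@(d*zz)+T[:3,3]
    D=T[:3,:3]@d; s=(z-T[2,3])/D[2]; return T[:3,3]+s*D
E
python3 - <<'E'
from h import *
o=status.get_obs(); print(o["clock"],o["tcp_pos"],o["orientation"],o["grip_width"],o["contact_force"])
for c in ["top","scene"]:
    f=eyes.grab_frame(c); cv2.imwrite(f"pics/{c}0.png",f["frame"])
    for n in ["fixture","strap_pivot","strap","swing_pin","lever","lever_axis","lever_end","plate","jar","cup","pen"]:
        for b in spotter.boxes_of(c,n)[:2]:
            u,v=b["position"][0]*640,b["position"][1]*480
            print(c,n,round(b["confidence"],2),round(u),round(v),px2w(f,min(u,639),min(v,479)).round(3))
E
```

```text
0.0 [ 0.22602033 -0.63539802  0.23034229] [-3.09408155e+00 -5.33949343e-01  6.79063810e-04] 0.08567253386551003 [ 0.4820286  -0.04507796  0.99887308]
top fixture 0.8 299 207 [ 0.508 -0.219  0.011]
top strap_pivot 0.67 300 204 [ 0.515 -0.222  0.011]
top strap 0.67 321 190 [ 0.526 -0.26   0.072]
top swing_pin 0.62 319 189 [ 0.529 -0.255  0.077]
top lever 0.65 302 186 [ 0.527 -0.226  0.096]
top lever_axis 0.73 319 187 [ 0.533 -0.254  0.075]
top lever_end 0.49 303 229 [ 0.464 -0.228  0.021]
top plate 0.95 304 227 [ 0.469 -0.229  0.023]
top cup 0.56 307 229 [ 0.464 -0.234  0.024]
top pen 0.89 376 211 [ 0.502 -0.365  0.009]
scene fixture 0.71 326 249 [ 0.505 -0.228  0.022]
scene strap_pivot 0.56 329 248 [ 0.518 -0.226  0.014]
scene strap 0.79 352 229 [ 0.522 -0.262  0.066]
scene swing_pin 0.77 352 233 [ 0.533 -0.258  0.047]
scene lever 0.73 342 213 [ 0.526 -0.241  0.085]
scene lever_axis 0.68 352 229 [ 0.522 -0.262  0.066]
scene lever_axis 0.45 300 318 [ 0.363 -0.269  0.02 ]
scene plate 0.6 312 266 [ 0.46  -0.23   0.024]
scene plate 0.15 352 228 [ 0.524 -0.262  0.067]
scene jar 0.83 248 234 [ 0.447 -0.121  0.049]
scene cup 0.7 340 209 [ 0.53  -0.237  0.088]
scene cup 0.62 303 322 [ 0.365 -0.272  0.011]
scene pen 0.64 403 292 [ 0.494 -0.367  0.01 ]
scene pen 0.62 247 235 [ 0.448 -0.118  0.045]
```

```bash
python3 - <<'E'
import cv2
a=cv2.imread("pics/top0.png")[130:310,200:440]; cv2.imwrite("pics/topc.png",cv2.resize(a,(800,600),interpolation=2))
a=cv2.imread("pics/scene0.png")[150:375,190:490]; cv2.imwrite("pics/scenec.png",cv2.resize(a,(800,600),interpolation=2))
E
```

```text
(no output)
```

View pics/topc.png

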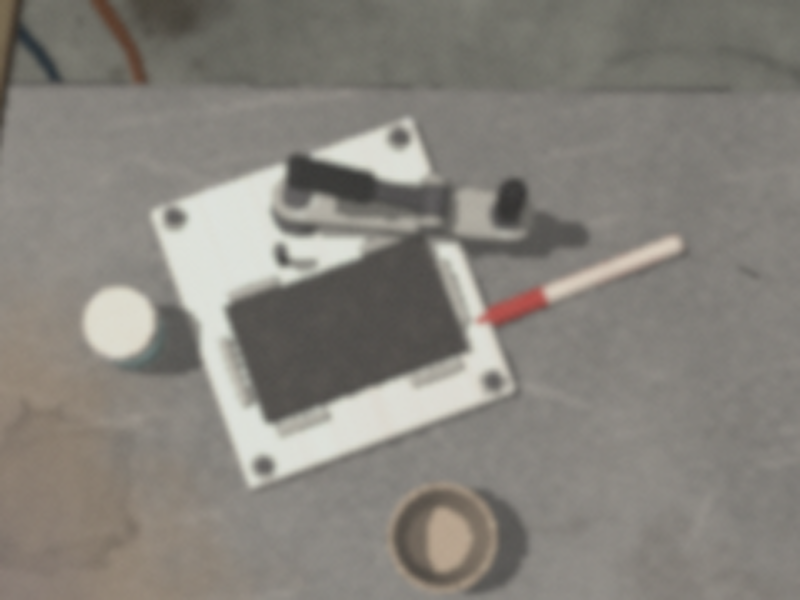

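View pics/scenec.png

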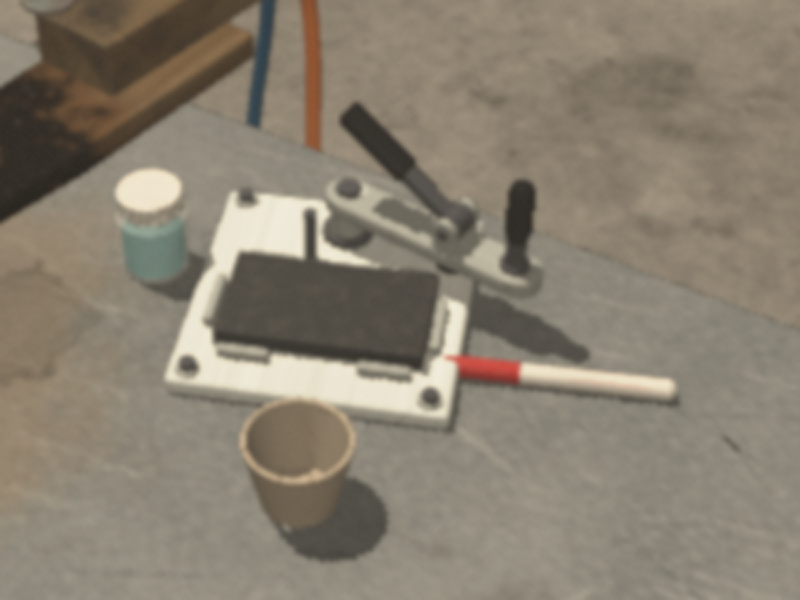

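View pics/top0.png

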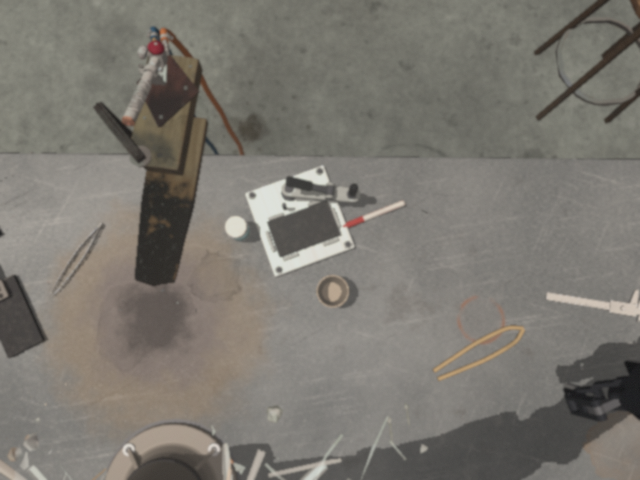

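```bash
python3 - <<'E'
from h import *
f=eyes.grab_frame("top")
C=np.array([(155,212),(410,118),(515,390),(250,487)])*0.3+[200,130]
W=np.array([px2w(f,u,v,.012)[:2] for u,v in C])
L=np.array([(105,80),(105,-80),(-65,-80),(-65,80)])/1000.
lc,wc=L.mean(0),W.mean(0); H=(L-lc).T@(W-wc); U,S,V=np.linalg.svd(H); R=V.T@U.T
t=wc-R@lc; print("origin",t,"yaw",np.degrees(np.arctan2(R[1,0],R[0,0])),"res",(W-(L@R.T+t)).round(4).tolist())
for n,z,p in [("pivot",.046,(.075,0)),("stop",.048,(.05,.0185)),("pinshut",.1,(-.04,0)),("leverendshut",.06,(.09,0)),("lever axis",.06,(0,0))]: print(n,(R@p+t).round(4))
def pc(u,v): return u*.3+200,v*.3+130
print("pin top",px2w(f,*pc(514,188),.106),"pin base",px2w(f,*pc(510,220),.046),"pivot",px2w(f,*pc(296,200),.05))
g=eyes.grab_frame("scene")
def sc(u,v): return u*.375+190,v*.375+150
print("scene: pin top",px2w(g,*sc(521,183),.106),"pivot",px2w(g,*sc(348,187),.05),"axis",px2w(g,*sc(460,215),.059),"dowel",px2w(g,*sc(310,212),.048))
C=np.array([sc(*c) for c in [(232,193),(473,278),(450,425),(167,386)]])
for c,l in zip(C,L): print(px2w(g,*c,.012)[:2].round(4),(R@l+t).round(4))
# tallest points
for c in(f,g):
    v,u=np.nonzero(c["range_z"]>0); z=c["range_z"][v,u]
    P=np.stack([(u-c["cx"])/c["fx"]*z,(v-c["cy"])/c["fy"]*z,z],1)@c["T"][:3,:3].T+c["T"][:3,3]
    m=(P[:,0]>.35)&(P[:,0]<.7)&(P[:,1]>-.45)&(P[:,1]<-.08)&(P[:,2]>.085)
    q=P[m]; k=q[:,1]<-.265
    print("pin",q[k].mean(0).round(4),k.sum(),"lev",q[~k].mean(0).round(4),(~k).sum(), q[:,2].max())
    m=(P[:,0]>.2)&(P[:,0]<.8)&(P[:,1]>-.75)&(P[:,1]<.1)&(P[:,2]>.12); print("tall",m.sum(),P[m].min(0) if m.any() else 0,P[m].max(0) if m.any() else 0)
E
```

```text
origin [ 0.46444896 -0.22764936] yaw 20.658054532986114 res [[-0.0016, -0.0037], [-0.0015, 0.0017], [0.0009, 0.0021], [0.0022, -0.0001]]
pivot [ 0.5346 -0.2012]
stop [ 0.5047 -0.1927]
pinshut [ 0.427  -0.2418]
leverendshut [ 0.5487 -0.1959]
lever axis [ 0.4644 -0.2276]
pin top [ 0.52608126 -0.3148407   0.106     ] pin base [ 0.52263742 -0.31797618  0.046     ] pivot [ 0.53175138 -0.20077137  0.05      ]
scene: pin top [ 0.52429118 -0.31399402  0.106     ] pivot [ 0.53289815 -0.2009265   0.05      ] axis [ 0.53448843 -0.27443202  0.059     ] dowel [ 0.50354267 -0.19246277  0.048     ]
[ 0.5307 -0.1179] [ 0.5345 -0.1158]
[ 0.5381 -0.2841] [ 0.5909 -0.2655]
[ 0.427  -0.3275] [ 0.4319 -0.3254]
[ 0.3719 -0.1805] [ 0.3754 -0.1757]
pin [ 0.525  -0.3145  0.1018] 80 lev [ 0.5337 -0.2193  0.098 ] 263 0.110916989119893
tall 3745 [ 0.20004965 -0.67978331  0.12005738] [0.77195626 0.06541071 0.38794763]
pin [ 0.5207 -0.3158  0.0978] 158 lev [ 0.5295 -0.2188  0.0972] 328 0.11068671849104073
tall 8166 [ 0.20000223 -0.64027479  0.12001317] [0.77190969 0.06616407 0.43806661]
```

>>> {"method": "drive_tool", "body": {"commands": [{"tx": 1, "ty": 0.94, "rz": -1, "grip": 1}, {"tx": 1, "ty": 0.94, "rz": -1, "grip": 1}, {"tx": 1, "ty": 0.94, "rz": -1, "grip": 1}, {"tx": 1, "ty": 0.94, "grip": 1}, {"tx": 1, "ty": 0.94, "grip": 1}, {"tx": 1, "ty": 0.94, "grip": 1}, {"tx": 1, "ty": 0.94, "grip": 1}, {"tx": 1, "ty": 0.94, "grip": 1}, {"tx": 1, "ty": 0.94, "grip": 1}, {"tx": 1, "ty": 0.94, "grip": 1}]}}

```text
validation failed for argument at $.co...
```

>>> {"method": "drive_tool", "body": {"commands": [{"tx": 1, "ty": 0.94, "grip": 1}, {"tx": 1, "ty": 0.94, "grip": 1}, {"tx": 1, "ty": 0.94, "grip": 1}, {"tx": 1, "ty": 0.94, "grip": 1}, {"tx": 1, "ty": 0.94, "grip": 1}, {"tx": 1, "ty": 0.94, "grip": 1}, {"tx": 1, "ty": 0.94, "grip": 1}, {"grip": 1}, {"grip": 1}]}}

```text
validation failed for argument at $.co...
```

>>> {"method": "drive_tool", "body": {"commands": [{"tx": 1.0, "ty": 0.94, "tz": 0.0, "rx": 0.0, "ry": 0.0, "rz": -1.0, "grip": 1.0}]}}

```text
clock: 1.42
tcp_pos: [0.2438, -0.6185, 0.2312]
orientation: [3.126, 0.305, -0.002]
contact_force: [0.5, -0.0, 1.2]
grip_width: 0.0694
```

>>> {"method": "drive_tool", "body": {"commands": [{"tx": 1, "ty": 0.94, "tz": 0, "rx": 0, "ry": 0, "rz": -1, "grip": 1}, {"tx": 1, "ty": 0.94, "tz": 0, "rx": 0, "ry": 0, "rz": -1, "grip": 1}, {"tx": 1, "ty": 0.94, "tz": 0, "rx": 0, "ry": 0, "rz": 0, "grip": 1}, {"tx": 1, "ty": 0.94, "tz": 0, "rx": 0, "ry": 0, "rz": 0, "grip": 1}, {"tx": 1, "ty": 0.94, "tz": 0, "rx": 0, "ry": 0, "rz": 0, "grip": 1}, {"tx": 1, "ty": 0.94, "tz": 0, "rx": 0, "ry": 0, "rz": 0, "grip": 1}, {"tx": 1, "ty": 0.94, "tz": 0, "rx": 0, "ry": 0, "rz": 0, "grip": 1}, {"tx": 1, "ty": 0.94, "tz": 0, "rx": 0, "ry": 0, "rz": 0, "grip": 1}]}}

```text
clock: 2.42
tcp_pos: [0.4069, -0.4661, 0.2314]
orientation: [3.139, -0.121, 0.0]
contact_force: [-0.2, 0.2, 0.3]
grip_width: -0.0003
```

>>> {"method": "drive_tool", "body": {"commands": [{"tx": 1, "ty": 0.94, "tz": 0, "rx": 0, "ry": 0, "rz": 0, "grip": 1}, {"tx": 1, "ty": 0.94, "tz": 0, "rx": 0, "ry": 0, "rz": 0, "grip": 1}, {"tx": 1, "ty": 0.94, "tz": 0, "rx": 0, "ry": 0, "rz": 0, "grip": 1}, {"tx": 1, "ty": 0.94, "tz": 0, "rx": 0, "ry": 0, "rz": 0, "grip": 1}, {"tx": 1, "ty": 0.94, "tz": 0, "rx": 0, "ry": 0, "rz": 0, "grip": 1}, {"tx": 1, "ty": 0.94, "tz": 0, "rx": 0, "ry": 0, "rz": 0, "grip": 1}, {"tx": 1, "ty": 0.94, "tz": 0, "rx": 0, "ry": 0, "rz": 0, "grip": 1}, {"tx": 1, "ty": 0.94, "tz": 0, "rx": 0, "ry": 0, "rz": 0, "grip": 1}, {"tx": 0, "ty": 0, "tz": 0, "rx": 0, "ry": 0, "rz": 0, "grip": 1}, {"tx": 0, "ty": 0, "tz": 0, "rx": 0, "ry": 0, "rz": 0, "grip": 1}]}}

```text
clock: 3.68
tcp_pos: [0.5656, -0.3172, 0.2312]
orientation: [3.139, -0.122, -0.001]
contact_force: [0.4, -0.6, -1.5]
grip_width: 0.0
```

>>> {"method": "drive_tool", "body": {"commands": [{"tx": 0, "ty": 0, "tz": -1, "rx": 0, "ry": 0, "rz": 0, "grip": 1}, {"tx": 0, "ty": 0, "tz": -1, "rx": 0, "ry": 0, "rz": 0, "grip": 1}, {"tx": 0, "ty": 0, "tz": -1, "rx": 0, "ry": 0, "rz": 0, "grip": 1}, {"tx": 0, "ty": 0, "tz": -1, "rx": 0, "ry": 0, "rz": 0, "grip": 1}, {"tx": 0, "ty": 0, "tz": -1, "rx": 0, "ry": 0, "rz": 0, "grip": 1}, {"tx": 0, "ty": 0, "tz": -1, "rx": 0, "ry": 0, "rz": 0, "grip": 1}, {"tx": 0, "ty": 0, "tz": -1, "rx": 0, "ry": 0, "rz": 0, "grip": 1}, {"tx": 0, "ty": 0, "tz": -1, "rx": 0, "ry": 0, "rz": 0, "grip": 1}, {"tx": 0, "ty": 0, "tz": 0, "rx": 0, "ry": 0, "rz": 0, "grip": 1}]}}

```text
clock: 4.8
tcp_pos: [0.565, -0.3157, 0.0691]
orientation: [-3.138, 0.121, 0.005]
contact_force: [0.5, 0.3, -0.2]
grip_width: -0.0001
```

```bash
python3 - <<'E'
from h import *
g=eyes.grab_frame("scene"); cv2.imwrite("pics/s1.png",cv2.resize(g["frame"][100:400,190:590],(800,600)))
# plan
P=np.array([.533,-.201])
d=11+8
for k in range(0,9):
    th=np.radians(-94-65.3*k/8); u=np.array([np.cos(th),np.sin(th)]); tg=np.array([np.sin(th),-np.cos(th)])
    c=P+.115*u-tg*.019; print(k,c.round(4), ((c-pc)/.02).round(2) if k else ''); pc=c
E
```

```text
0 [ 0.5439 -0.317 ] 
1 [ 0.5273 -0.3174] [-0.83 -0.02]
2 [ 0.5109 -0.3154] [-0.82  0.1 ]
3 [ 0.4948 -0.3111] [-0.8   0.22]
4 [ 0.4796 -0.3046] [-0.76  0.33]
5 [ 0.4654 -0.296 ] [-0.71  0.43]
6 [ 0.4526 -0.2854] [-0.64  0.53]
7 [ 0.4415 -0.2732] [-0.56  0.61]
8 [ 0.4321 -0.2594] [-0.47  0.69]
```

View pics/s1.png

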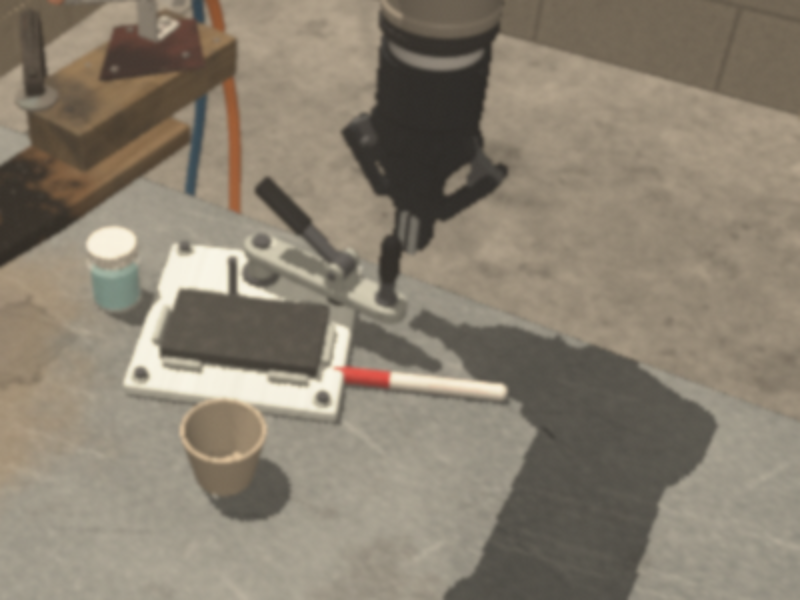

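>>> {"method": "drive_tool", "body": {"commands": [{"tx": -0.5, "ty": -0.05, "tz": 0, "rx": 0, "ry": 0, "rz": 0, "grip": 1}, {"tx": -0.5, "ty": 0, "tz": 0, "rx": 0, "ry": 0, "rz": 0, "grip": 1}, {"tx": -0.42, "ty": -0.02, "tz": 0, "rx": 0, "ry": 0, "rz": -0.5, "grip": 1}, {"tx": -0.42, "ty": 0, "tz": 0, "rx": 0, "ry": 0, "rz": -0.5, "grip": 1}, {"tx": -0.41, "ty": 0.04, "tz": 0, "rx": 0, "ry": 0, "rz": -0.5, "grip": 1}, {"tx": -0.41, "ty": 0.06, "tz": 0, "rx": 0, "ry": 0, "rz": -0.5, "grip": 1}, {"tx": -0.4, "ty": 0.1, "tz": 0, "rx": 0, "ry": 0, "rz": -0.5, "grip": 1}, {"tx": -0.4, "ty": 0.12, "tz": 0, "rx": 0, "ry": 0, "rz": -0.5, "grip": 1}, {"tx": 0, "ty": 0, "tz": 0, "rx": 0, "ry": 0, "rz": 0, "grip": 1}]}}

```text
clock: 5.98
tcp_pos: [0.4963, -0.3116, 0.072]
orientation: [3.045, -0.771, 0.001]
contact_force: [-0.1, 0.2, 0.2]
grip_width: 0.0
```

```bash
python3 - <<'E'
from h import *
g=eyes.grab_frame("scene"); cv2.imwrite("pics/s2.png",cv2.resize(g["frame"][100:400,190:590],(800,600)))
E
```

```text
(no output)
```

View pics/s2.png

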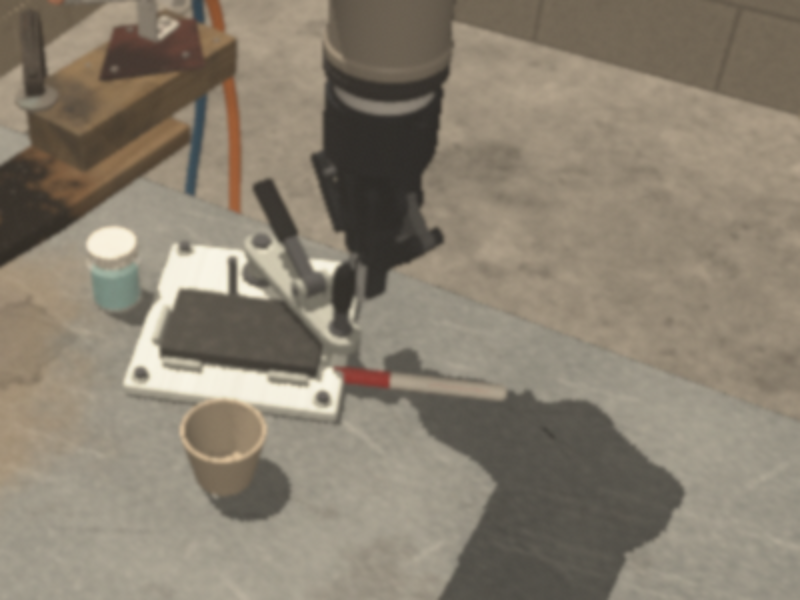

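The strap is swinging as planned: the pin (at 345,290) is now over the plate's corner and the fingers are behind it. I'll continue.

>>> {"method": "drive_tool", "body": {"commands": [{"tx": -0.38, "ty": 0.15, "tz": 0, "rx": 0, "ry": 0, "rz": -0.5, "grip": 1}, {"tx": -0.38, "ty": 0.18, "tz": -0.1, "rx": 0, "ry": 0, "rz": -0.5, "grip": 1}, {"tx": -0.36, "ty": 0.2, "tz": 0, "rx": 0, "ry": 0, "rz": -0.5, "grip": 1}, {"tx": -0.35, "ty": 0.23, "tz": 0, "rx": 0, "ry": 0, "rz": -0.5, "grip": 1}, {"tx": -0.33, "ty": 0.25, "tz": 0, "rx": 0, "ry": 0, "rz": -0.5, "grip": 1}, {"tx": -0.31, "ty": 0.28, "tz": 0, "rx": 0, "ry": 0, "rz": -0.5, "grip": 1}, {"tx": -0.29, "ty": 0.3, "tz": 0, "rx": 0, "ry": 0, "rz": -0.5, "grip": 1}, {"tx": -0.27, "ty": 0.31, "tz": 0, "rx": 0, "ry": 0, "rz": -0.5, "grip": 1}, {"tx": 0, "ty": 0, "tz": 0, "rx": 0, "ry": 0, "rz": 0, "grip": 1}]}}

```text
clock: 7.15
tcp_pos: [0.4437, -0.2732, 0.0696]
orientation: [-2.717, 1.578, -0.0]
contact_force: [0.6, 0.0, 0.4]
grip_width: -0.0001
```

```bash
python3 - <<'E'
from h import *
g=eyes.grab_frame("scene"); cv2.imwrite("pics/s3.png",cv2.resize(g["frame"][150:375,190:490],(800,600)))
E
```

```text
(no output)
```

View pics/s3.png

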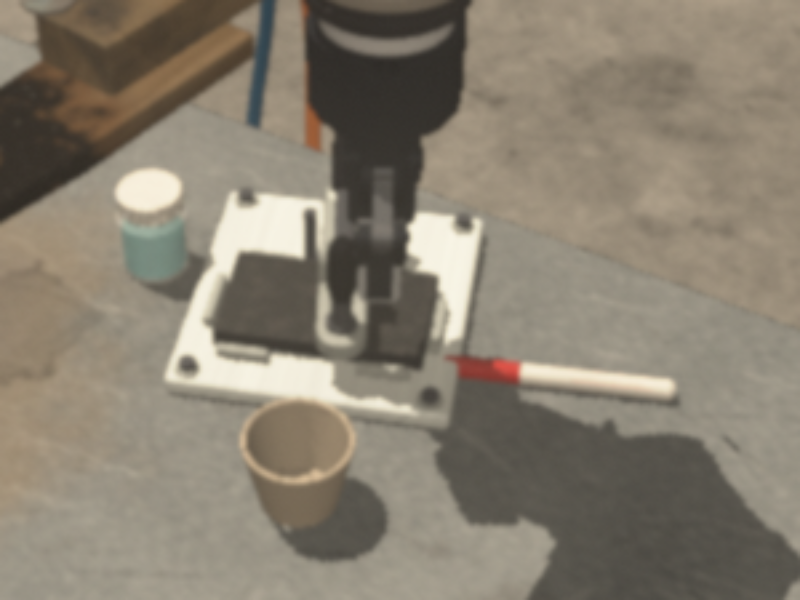

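>>> {"method": "drive_tool", "body": {"commands": [{"tx": -0.13, "ty": 0.17, "tz": 0, "rx": 0, "ry": 0, "rz": -0.25, "grip": 1}, {"tx": -0.12, "ty": 0.17, "tz": 0, "rx": 0, "ry": 0, "rz": -0.25, "grip": 1}, {"tx": -0.12, "ty": 0.17, "tz": 0, "rx": 0, "ry": 0, "rz": -0.25, "grip": 1}, {"tx": 0, "ty": 0, "tz": 0, "rx": 0, "ry": 0, "rz": 0, "grip": 1}]}}

```text
clock: 7.7
tcp_pos: [0.4359, -0.2626, 0.0692]
orientation: [2.628, -1.721, -0.001]
contact_force: [-0.2, 0.9, -0.6]
grip_width: -0.0003
```

>>> {"method": "drive_tool", "body": {"commands": [{"tx": -0.1, "ty": 0.16, "tz": 0, "rx": 0, "ry": 0, "rz": 0, "grip": 1}, {"tx": 0, "ty": 0, "tz": 0, "rx": 0, "ry": 0, "rz": 0, "grip": 1}]}}

```text
clock: 7.95
tcp_pos: [0.434, -0.2596, 0.0692]
orientation: [-2.629, 1.72, 0.001]
contact_force: [-0.0, 0.9, 0.1]
grip_width: 0.0
```

>>> {"method": "drive_tool", "body": {"commands": [{"tx": -0.06, "ty": 0.16, "tz": 0, "rx": 0, "ry": 0, "rz": 0, "grip": 1}, {"tx": 0, "ty": 0, "tz": 0, "rx": 0, "ry": 0, "rz": 0, "grip": 1}]}}

```text
clock: 8.2
tcp_pos: [0.4338, -0.2592, 0.0695]
orientation: [2.626, -1.721, 0.007]
contact_force: [2.0, -8.2, -5.5]
grip_width: 0.0003
```

>>> {"method": "drive_tool", "body": {"commands": [{"tx": -0.05, "ty": 0.12, "tz": 0, "rx": 0, "ry": 0, "rz": 0, "grip": 1}, {"tx": 0, "ty": 0, "tz": 0, "rx": 0, "ry": 0, "rz": 0, "grip": 1}]}}

```text
clock: 8.45
tcp_pos: [0.4338, -0.2591, 0.0699]
orientation: [2.624, -1.722, 0.013]
contact_force: [4.1, -13.9, -10.1]
grip_width: -0.0002
```

```bash
python3 - <<'E'
from h import *
g=eyes.grab_frame("scene"); cv2.imwrite("pics/s4.png",cv2.resize(g["frame"][200:320,240:400],(800,600),interpolation=2))
E
```

```text
(no output)
```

View pics/s4.png

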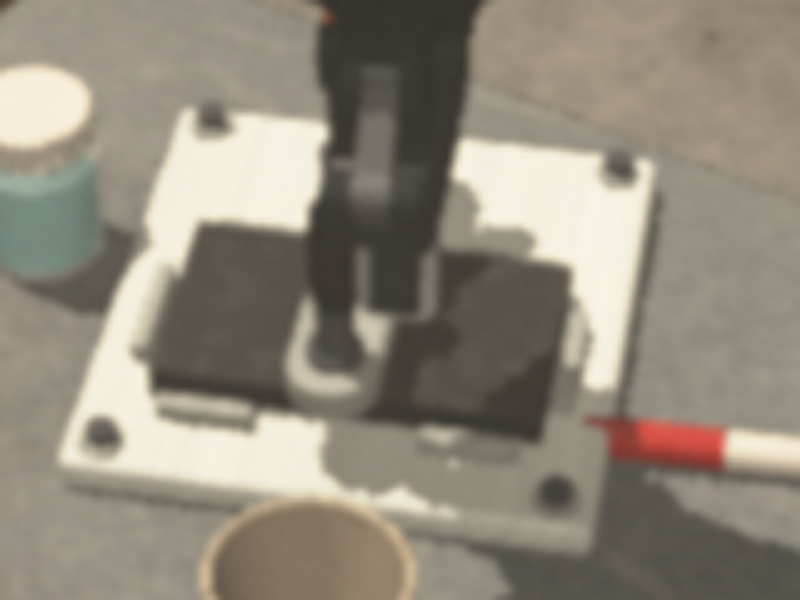

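>>> {"method": "drive_tool", "body": {"commands": [{"tx": 0.1, "ty": -0.28, "tz": 0, "rx": 0, "ry": 0, "rz": 0, "grip": 1}, {"tx": 0.3, "ty": -0.8, "tz": 0, "rx": 0, "ry": 0, "rz": 0, "grip": 1}, {"tx": 0.2, "ty": -0.5, "tz": 1, "rx": 0, "ry": 0, "rz": 0, "grip": 1}, {"tx": 0, "ty": 0, "tz": 1, "rx": 0, "ry": 0, "rz": 0, "grip": 1}, {"tx": 0, "ty": -1, "tz": 1, "rx": 0, "ry": 0, "rz": 0, "grip": 1}, {"tx": 0, "ty": -1, "tz": 1, "rx": 0, "ry": 0, "rz": 0, "grip": 1}, {"tx": 0, "ty": -1, "tz": 1, "rx": 0, "ry": 0, "rz": 0, "grip": 1}, {"tx": 0, "ty": 0, "tz": 0, "rx": 0, "ry": 0, "rz": 0, "grip": 1}, {"tx": 0, "ty": 0, "tz": 0, "rx": 0, "ry": 0, "rz": 0, "grip": 1}]}}

```text
clock: 9.62
tcp_pos: [0.4437, -0.3449, 0.1683]
orientation: [-2.629, 1.72, 0.003]
contact_force: [0.1, 0.3, 0.8]
grip_width: 0.0001
```

```bash
python3 - <<'E'
from h import *
for n,c in [("scene",(slice(170,350),slice(230,470))),("top",(slice(130,310),slice(200,440)))]:
    g=eyes.grab_frame(n); cv2.imwrite(f"pics/{n}5.png",cv2.resize(g["frame"][c],(800,600),interpolation=2))
    for t in ["swing_pin","lever","lever_end"]:
        print(n,t,[(round(b["confidence"],2),np.round(np.array(b["position"])*[640,480])) for b in spotter.boxes_of(n,t)[:1]])
    v,u=np.nonzero(g["range_z"]>0); z=g["range_z"][v,u]
    P=np.stack([(u-g["cx"])/g["fx"]*z,(v-g["cy"])/g["fy"]*z,z],1)@g["T"][:3,:3].T+g["T"][:3,3]
    # fixture-frame
    a=np.radians(20.66);R=np.array([[np.cos(a),-np.sin(a)],[np.sin(a),np.cos(a)]])
    q=(P[:,:2]-[.4635,-.2275])@R
    for nm,m in [("pin",(abs(q[:,0]+.04)<.02)&(abs(q[:,1])<.02)&(P[:,2]>.085)&(P[:,2]<.12)),("lev",(q[:,0]>.01)&(q[:,0]<.11)&(abs(q[:,1])<.03)&(P[:,2]>.09)&(P[:,2]<.13))]:
        print(nm,m.sum(),q[m].mean(0).round(4),P[m].mean(0).round(4),P[m,2].max())
E
```

```text
scene swing_pin [(0.58, array([313., 246.]))]
scene lever [(0.65, array([316., 214.]))]
scene lever_end [(0.87, array([319., 217.]))]
pin 166 [-0.0433  0.0006] [ 0.4228 -0.2423  0.0981] 0.10923794103603068
lev 273 [0.0582 0.0007] [ 0.5177 -0.2063  0.0993] 0.11050004410330283
top swing_pin [(0.86, array([295., 203.]))]
top lever [(0.63, array([291., 198.]))]
top lever_end [(0.82, array([295., 194.]))]<stdin>:12: RuntimeWarning: Mean of empty slice.
  ret = um.true_divide(
Traceback (most recent call last):
ValueError: zero-size array to reduction operation maximum which has no identity
```

View pics/top5.png

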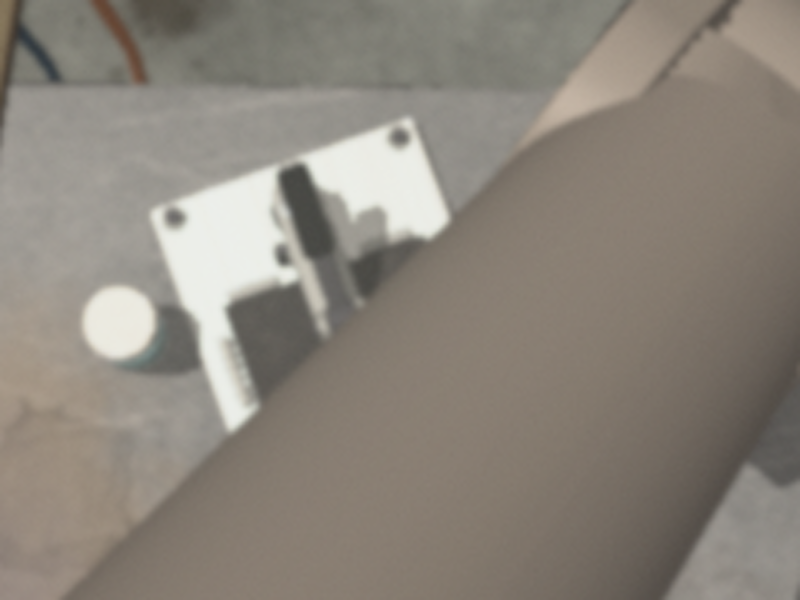

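View pics/scene5.png

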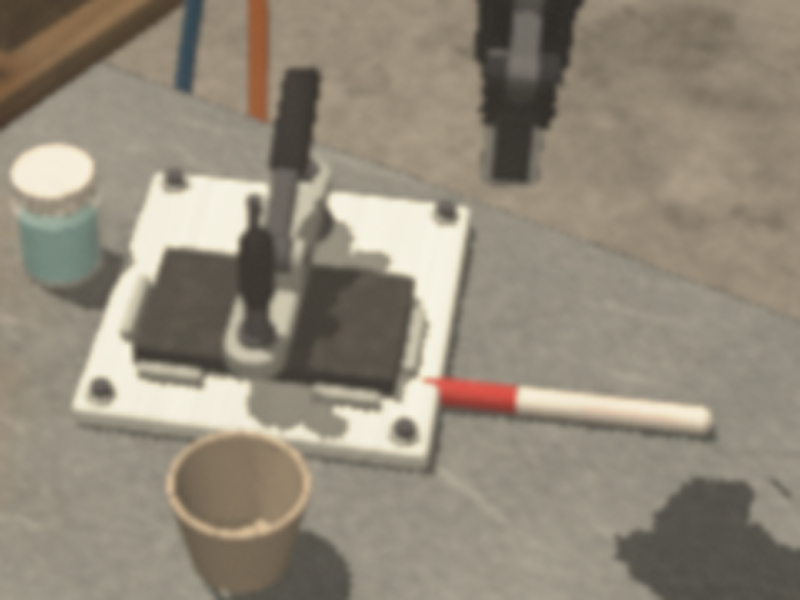

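>>> {"method": "drive_tool", "body": {"commands": [{"tx": 0.54, "ty": 0.99, "tz": 0, "rx": 0, "ry": 0, "rz": 0, "grip": 1}, {"tx": 0.54, "ty": 0.99, "tz": 0, "rx": 0, "ry": 0, "rz": 0, "grip": 1}, {"tx": 0.54, "ty": 0.99, "tz": 0, "rx": 0, "ry": 0, "rz": 0, "grip": 1}, {"tx": 0.54, "ty": 0.99, "tz": 0, "rx": 0, "ry": 0, "rz": 0, "grip": 1}, {"tx": 0.54, "ty": 0.99, "tz": 0, "rx": 0, "ry": 0, "rz": 0, "grip": 1}, {"tx": 0.54, "ty": 0.99, "tz": 0, "rx": 0, "ry": 0, "rz": 0, "grip": 1}, {"tx": 0.54, "ty": 0.99, "tz": 0, "rx": 0, "ry": 0, "rz": 0, "grip": 1}, {"tx": 0, "ty": 0, "tz": -0.8, "rx": 0, "ry": 0, "rz": 0, "grip": 1}, {"tx": 0, "ty": 0, "tz": -0.8, "rx": 0, "ry": 0, "rz": 0, "grip": 1}, {"tx": 0, "ty": 0, "tz": 0, "rx": 0, "ry": 0, "rz": 0, "grip": 1}]}}

```text
clock: 11.28
tcp_pos: [0.5176, -0.2081, 0.1352]
orientation: [2.625, -1.722, -0.006]
contact_force: [0.8, -0.4, 0.8]
grip_width: 0.0001
```

```bash
python3 - <<'E'
from h import *
g=eyes.grab_frame("scene"); cv2.imwrite("pics/s6.png",cv2.resize(g["frame"][150:330,220:460],(800,600),interpolation=2))
E
```

```text
(no output)
```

View pics/s6.png

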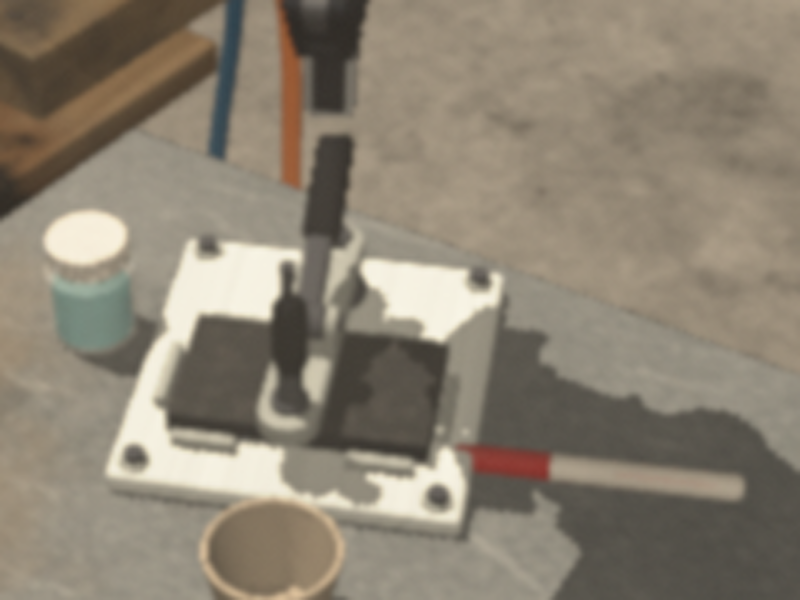

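>>> {"method": "drive_tool", "body": {"commands": [{"tx": 0, "ty": 0, "tz": -0.5, "rx": 0, "ry": 0, "rz": 0, "grip": 1}, {"tx": 0, "ty": 0, "tz": -0.5, "rx": 0, "ry": 0, "rz": 0, "grip": 1}, {"tx": 0, "ty": 0, "tz": -0.4, "rx": 0, "ry": 0, "rz": 0, "grip": 1}, {"tx": 0, "ty": 0, "tz": -0.4, "rx": 0, "ry": 0, "rz": 0, "grip": 1}, {"tx": 0, "ty": 0, "tz": -0.4, "rx": 0, "ry": 0, "rz": 0, "grip": 1}]}}

```text
clock: 11.95
tcp_pos: [0.5201, -0.2075, 0.0931]
orientation: [-2.628, 1.72, -0.001]
contact_force: [0.5, 0.1, 2.1]
grip_width: -0.0001
```

>>> {"method": "drive_tool", "body": {"commands": [{"tx": 0, "ty": 0, "tz": -0.4, "rx": 0, "ry": 0, "rz": 0, "grip": 1}, {"tx": 0, "ty": 0, "tz": -0.3, "rx": 0, "ry": 0, "rz": 0, "grip": 1}, {"tx": 0, "ty": 0, "tz": -0.2, "rx": 0, "ry": 0, "rz": 0, "grip": 1}]}}

```text
clock: 12.32
tcp_pos: [0.5201, -0.2073, 0.0751]
orientation: [-2.628, 1.72, -0.001]
contact_force: [1.0, 0.4, 3.0]
grip_width: 0.0
```

>>> {"method": "drive_tool", "body": {"commands": [{"tx": 0, "ty": 0, "tz": -0.15, "rx": 0, "ry": 0, "rz": 0, "grip": 1}, {"tx": 0, "ty": 0, "tz": -0.15, "rx": 0, "ry": 0, "rz": 0, "grip": 1}, {"tx": 0, "ty": 0, "tz": 0, "rx": 0, "ry": 0, "rz": 0, "grip": 1}]}}

```text
clock: 12.7
tcp_pos: [0.5195, -0.2074, 0.0691]
orientation: [2.628, -1.72, -0.001]
contact_force: [1.0, 0.2, 1.3]
grip_width: 0.0001
```

>>> {"method": "drive_tool", "body": {"commands": [{"tx": 0, "ty": 0, "tz": -0.1, "rx": 0, "ry": 0, "rz": 0, "grip": 1}, {"tx": 0, "ty": 0, "tz": 0, "rx": 0, "ry": 0, "rz": 0, "grip": 1}]}}

```text
clock: 12.95
tcp_pos: [0.5196, -0.2073, 0.0672]
orientation: [2.628, -1.721, -0.0]
contact_force: [2.1, 0.4, 1.2]
grip_width: -0.0002
```

>>> {"method": "drive_tool", "body": {"commands": [{"tx": 0, "ty": 0, "tz": -0.1, "rx": 0, "ry": 0, "rz": 0, "grip": 1}, {"tx": 0, "ty": 0, "tz": 0, "rx": 0, "ry": 0, "rz": 0, "grip": 1}]}}

```text
clock: 13.2
tcp_pos: [0.5198, -0.2073, 0.0661]
orientation: [-2.628, 1.721, -0.0]
contact_force: [-0.6, 2.2, 11.9]
grip_width: -0.0001
```

>>> {"method": "drive_tool", "body": {"commands": [{"tx": 0, "ty": 0, "tz": -0.1, "rx": 0, "ry": 0, "rz": 0, "grip": 1}, {"tx": 0, "ty": 0, "tz": 0, "rx": 0, "ry": 0, "rz": 0, "grip": 1}]}}

```text
clock: 13.45
tcp_pos: [0.5199, -0.2074, 0.0656]
orientation: [-2.627, 1.721, -0.0]
contact_force: [-6.1, 4.0, 27.1]
grip_width: 0.0001
```

>>> {"method": "drive_tool", "body": {"commands": [{"tx": 0, "ty": 0, "tz": 0.5, "rx": 0, "ry": 0, "rz": 0, "grip": 1}, {"tx": 0, "ty": 0, "tz": 1, "rx": 0, "ry": 0, "rz": 0, "grip": 1}, {"tx": 0, "ty": 0, "tz": 1, "rx": 0, "ry": 0, "rz": 0, "grip": 1}, {"tx": 0, "ty": 0, "tz": 1, "rx": 0, "ry": 0, "rz": 0, "grip": 1}, {"tx": 0, "ty": 0, "tz": 1, "rx": 0, "ry": 0, "rz": 0, "grip": 1}, {"tx": 0, "ty": -1, "tz": 1, "rx": 0, "ry": 0, "rz": 0, "grip": 1}, {"tx": 0, "ty": -1, "tz": 1, "rx": 0, "ry": 0, "rz": 0, "grip": 1}, {"tx": 0, "ty": -1, "tz": 0, "rx": 0, "ry": 0, "rz": 0, "grip": 1}, {"tx": 0, "ty": -1, "tz": 0, "rx": 0, "ry": 0, "rz": 0, "grip": 1}, {"tx": 0, "ty": -1, "tz": 0, "rx": 0, "ry": 0, "rz": 0, "grip": 1}]}}

```text
clock: 14.7
tcp_pos: [0.5189, -0.3083, 0.192]
orientation: [2.628, -1.721, -0.004]
contact_force: [-0.1, 0.6, 0.2]
grip_width: -0.0
```

>>> {"method": "drive_tool", "body": {"commands": [{"tx": 0, "ty": -1, "tz": 0, "rx": 0, "ry": 0, "rz": 0, "grip": 1}, {"tx": 0, "ty": -1, "tz": 0, "rx": 0, "ry": 0, "rz": 0, "grip": 1}, {"tx": 0, "ty": -1, "tz": 0, "rx": 0, "ry": 0, "rz": 0, "grip": 1}, {"tx": 0, "ty": -1, "tz": 0, "rx": 0, "ry": 0, "rz": 0, "grip": 1}, {"tx": 0, "ty": 0, "tz": 0, "rx": 0, "ry": 0, "rz": 0, "grip": 1}, {"tx": 0, "ty": 0, "tz": 0, "rx": 0, "ry": 0, "rz": 0, "grip": 1}]}}

```text
clock: 15.45
tcp_pos: [0.5198, -0.3867, 0.1932]
orientation: [-2.628, 1.72, 0.001]
contact_force: [0.5, 1.0, 0.6]
grip_width: -0.0002
```

```bash
python3 - <<'E'
from h import *
a=np.radians(20.66);R=np.array([[np.cos(a),-np.sin(a)],[np.sin(a),np.cos(a)]])
for n,c in [("scene",(slice(170,350),slice(230,470))),("top",(slice(130,310),slice(200,440)))]:
    g=eyes.grab_frame(n); cv2.imwrite(f"pics/{n}7.png",cv2.resize(g["frame"][c],(800,600),interpolation=2))
    v,u=np.nonzero(g["range_z"]>0); z=g["range_z"][v,u]
    P=np.stack([(u-g["cx"])/g["fx"]*z,(v-g["cy"])/g["fy"]*z,z],1)@g["T"][:3,:3].T+g["T"][:3,3]
    q=(P[:,:2]-[.4635,-.2275])@R
    m=(abs(q[:,0]+.04)<.02)&(abs(q[:,1])<.02)&(P[:,2]>.085)&(P[:,2]<.12)
    if m.any(): print(n,"pin",m.sum(),q[m].mean(0).round(4))
    for x0 in (.045,.055,.065,.075,.085):
        m=(abs(q[:,0]-x0)<.005)&(abs(q[:,1])<.006)&(P[:,2]>.03)&(P[:,2]<.14)
        if m.any(): print(n,"grip z at",x0,m.sum(),np.median(P[m,2]).round(4),P[m,2].max().round(4))
E
```

```text
scene pin 164 [-0.0432  0.0005]
scene grip z at 0.045 55 0.0651 0.0686
scene grip z at 0.055 37 0.0662 0.0695
scene grip z at 0.065 37 0.0667 0.0701
scene grip z at 0.075 32 0.0676 0.0692
scene grip z at 0.085 31 0.0673 0.0693
top grip z at 0.075 19 0.0679 0.0699
top grip z at 0.085 38 0.0666 0.0691
```

View pics/top7.png

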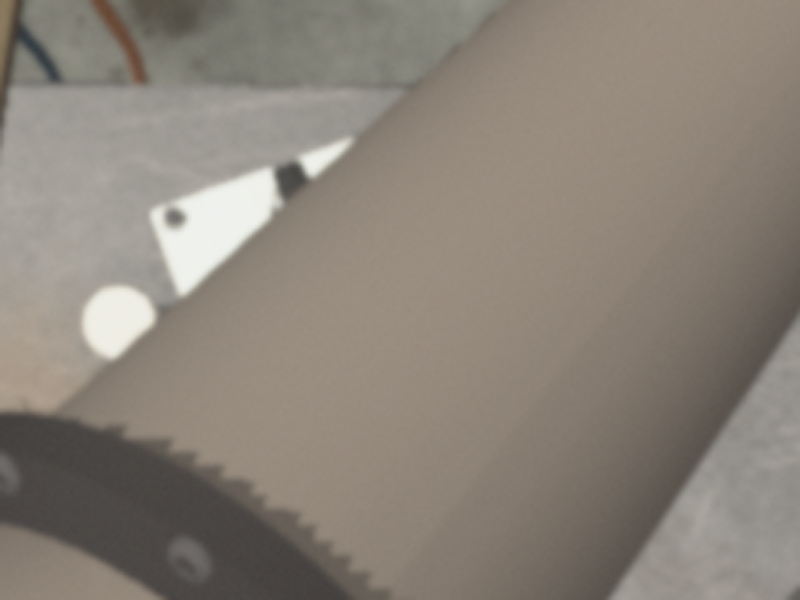

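View pics/scene7.png

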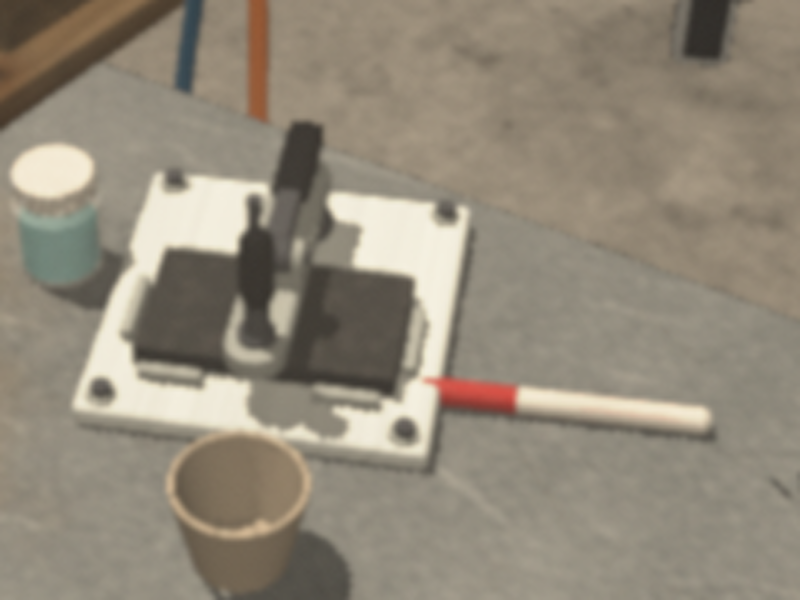

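The lever is level: its top sits at about 67 mm along the whole grip. The strap is unchanged, the plate is still in its nest, and the jar, cup and pen are where they were. I'm handing in.

```bash
python3 -c "
from h import *
print(workorder.hand_in())"
```

```text
the job is handed in; nothing more can be done
None
```

The plate is clamped, and I handed the job in at about 15.5 s. The hand-in reports no verdict.

**Strap:** With the gripper shut, I pushed the strap round by its pin until it met the stop. The push force rose to about 14 N with no further movement. The pin stood within about 1 mm of the fixture's centre line, and was still there after the lever was pressed.

**Lever:** Only then did I press the lever down onto its end stop. The force rose to about 27 N with the fingertips at 65.6 mm, against about 66 mm expected for a locked lever. After I let go it stayed down, with the grip top at about 65–68 mm along its length, so nearly level.

**Last picture:** In the scene camera the plate is in its nest, and the jar, crucible and pen are where they stood. The arm is clear of everything.

**Not confirmed:** The arm hid most of the fixture from the top camera at the end. The final check of the strap and plate therefore rests on the scene camera alone. The top view only confirmed the height of the lever's end.

My first two move calls were refused because rows must carry all seven numbers; the arm did not move.

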